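# Take the cap off the water filter and hold it over the bowl

## Task

The worktop water filter needs a new cartridge: unscrew its blue cap and lift it off. Nobody remembers whether its quick thread is an ordinary or a reversed one and it cannot be seen, so if the cap does not turn one way, try the other. Finish still holding the cap in the gripper, upright and still, over the middle of the spotted bowl and clear above its rim so that it drips into the bowl; do not put it down or let go, and leave the bowl, mug and pepper tin where they stand.

Things in the scene. Friction and masses are not known exactly. Their poses are not given: they have to be found in the camera images.
- filter: White round water filter housing, fixed to the worktop: 104 mm across, 110 mm high, on a grey foot 128 mm across; brass hose stubs stick out at +y and -y to 72 mm from the axis, 34 mm up. Origin at the centre of its underside, z up.
- cap: Loose blue cap, about 150 g, home on the filter's rim at the start, its x along the filter's x. Disc 101 mm across, 8 mm thick, with an upright wing (bar) on top: 64 mm long along the cap's x, 18 mm thick along its y, from 8 to 41 mm above the origin. Origin on the axis at the disc's underside, z up. Lugs below reach 40 mm under the origin, within 40 mm of the axis.
- cap_grip (a point): Point on the cap's axis in the wing, 32 mm above the cap's origin (24 mm above the disc): a good place for the TCP to pinch the wing from above across its 18 mm thickness (along the cap's y).
- bowl: Loose white bowl with red spots, 140 mm across, rim 57 mm high, 0.27 kg. Origin at the centre of its underside.
- mug: Bystander: white mug, red inside, 95 mm across, 94 mm high. Origin at the centre of its underside.
- tin: Bystander: small grey pepper tin, 41 mm across, 51 mm high. Origin at the centre of its underside.
- filter_rim (a point): Centre of the filter's rim, 110 mm up. Hidden lips hold the cap down. In the loosening sense (differs from start to start) it turns easily (under 0.2 N m) and stays level; from 50 to 120 degrees of turn it lifts straight out, free after 45 mm. The other way it meets a hard stop within 8 degrees. Let go, it stays as turned.
Not all that is in view belongs to the job. Leave any purple look-alike of the bowl alone.

How it is judged (in metres and radians):
On the way, in this order (a step that is already met when the one before it is completed fails the run):
1. the cap is turned loose, more than 40 degrees from home, still on the rim (angle between the x axis of cap and the x axis of filter, either way round above 0.7 rad and z of cap in the frame of filter below 0.118 m), for 0.1 s.
2. the cap is lifted clear of the housing in the gripper (z of cap in the frame of filter above 0.152 m and contact force between the fingers and cap above 1 N and contact force between cap and filter below 0.1 N), for 0.1 s.
At the end, for the whole second after the job is handed in: The fingers hold the cap (over 2 N), still, upright within 17 degrees, within 40 mm of the bowl's axis, its origin over 105 mm above the worktop, touching neither housing nor bowl; bowl (level), mug and tin within 30 mm of their start (contact force between the fingers and cap above 2 N and contact force between cap and filter below 0.1 N and contact force between cap and bowl below 0.1 N and horizontal distance between cap and bowl below 0.04 m and height (world z) of cap above 0.105 m and angle between cap's own z axis and vertical below 0.3 rad and linear speed of cap below 0.03 m/s and angle between bowl's own z axis and vertical below 0.1 rad and distance of each of bowl, mug, tin from where it was at the start of the episode below 0.03 m); the arm keeps its last pose, push and grip.
It fails at once if the bowl, mug or pepper tin is pushed away (distance of any of bowl, mug, tin from where it was at the start of the episode above 0.03 m).
It also fails if it takes over 51 s, if anything falls off the work surface, if the arm or the gripper's body presses on something with over 40 N, if the wrist force passes 120 N, or if a joint passes its speed limit or range.

## Robot

A 7-joint arm with a two-finger parallel gripper is mounted at the origin on a cart in front of the work surface, level with it; the furniture and walls round the work are solid. World frame = base frame: x ahead of the robot, y to its left, z up, the work surface at z = 0. Lengths are in mm, angles in rad, forces in N, time in s.
With the tool pointing down it reaches from about 400 to 925 mm from the base axis. Payload 4.1 kg.
Tool frame: the origin (TCP) lies between the finger pads, 19 mm behind the fingertips; this is the grasp point; z points along the fingers, y is the line along which they close (so a half turn about z gives the same grasp; the last joint's range is limited). The gripper opens to 85 mm and grips with 20 to 120 N. Pads are 22 mm wide; open, the fingers measure 114 mm over their backs; the gripper's body (76 mm by 85 mm) begins 54 mm behind the grasp point. The pads swing forward as they close: fully open they stand 13 mm farther back than shut.
Start: joints at [-1.307, 0.398, 0.045, 1.537, -0.019, 1.207, -0.051], TCP at [230.661, 607.73, 250.047] pointing down, gripper open.
Joint ranges: [-2.82, 2.82], [-0.49, 2.23], [-1.37, 1.46], [0, 2.46], [-1.36, 4.5], [0.23, 2], [-2.94, 2.94]. Speed limits (rad/s): [2.57, 2.57, 3.14, 3.14, 3.14, 3.14, 3.14].

## Interface

Orientations are given as a rotation vector (axis times angle).
In Python, from cell import r gives the robot as it stands.
- The arm moves only by the tool play_rows, never from a script. Its argument "increments" is a list that holds one entry, the list of rows, each a list of 7 numbers: the finger opening in cm, from 0 to 8.54, then the shift along the world's x, y, z in cm, then the turn, a rotation vector about the world's x, y, z in degrees. A call has 1 to 8 rows; each row shifts and turns the commanded pose from where the row before left it; what a row does not reach is not made up. A row lasts 1/10 s, in which the tool goes at most 50 mm and 8.59 degrees, less where a joint would pass 70% of its speed; a pose out of reach is approached as far as the arm can. A call with a gripper value outside its range is refused whole. The fingers move at their own pace and stop on an object; the grip force is fixed at half the most. Time passes only in rows, so rows that do not move let the fingers close. It gives the time, the measured TCP pose, the force, the opening and the grip force at its end, in the units of the state.
- r.get_state(): the state, without advancing time (a new reading comes with each control period).
- r.snapshot(name): name is "scene" or "top" or "wrist"; returns a dict with "img" (400x640x3 uint8, red, green, blue), "intrinsics" (3x3 intrinsics, pixels), "k1" (the pictures are not rectified: a ray, as slopes to the right and down, at radius r is drawn at 1 + k1 r^2 times it, then the intrinsics apply), "R" (3x3) and "t" (3): a world point X has camera coordinates R X + t; the wrist camera has in their place "T_tool_cam" (4x4, takes a point from camera to tool coordinates, whose origin is the TCP and whose axes are the flange's). Camera axes: x right, y down, z forward; pixel columns grow to the right and rows downward; lengths in mm; the calibration is good to about 2 mm. A picture is of the moment at which its call begins: read the wrist's pose just before it. There is no depth.
- r.close_job(): hands the job in; it is judged then, once.
The state is a dict: "time": time; "joint_pos": joint angles; "dq": joint speeds; "effort": joint torques, N m; "tool_pos": TCP position; "tool_rot": TCP orientation; "force": force on the tool from outside, world axes, zero at the start; "wrist_torque": the same for the moment, N m; "width": finger opening in mm; "gripper_force": force on a finger pad.
Only numpy, scipy, OpenCV 4.12 (cv2) and the standard library are available. Lean on these libraries where they do the work, as an engineer would, in place of code of your own. Each camera call takes 0.05 s, during which the arm holds its last target. There are 200 camera calls.

## Working session

There is one attempt and no reset: what is moved stays moved. The work goes in short steps, Python scripts to look and compute and a tool call to move; the robot and the scene stay as the last step left them, time stands still between calls to the robot, and variables do not carry over. Pictures are saved under pics/ and viewed, at most 10 in all, crops included, and the job is handed in when it is done.

Besides the shell and the picture viewer there is one more tool, called after "Call:" as a command line: name --argument value ..., lists and objects as JSON in quotes. play_rows: Moves the arm, as the interface text tells. Its arguments: {"type":"object","properties":{"increments":{"type":"array","items":{"type":"array","items":{"type":"array","items":{"type":"number"}}}}},"required":["increments"]}

```bash
mkdir -p pics; cat > h.py <<'E'
import numpy as np, cv2, pickle
from cell import r
def snap(n,f):
    s=r.get_state(); d=r.snapshot(n); d['s']=s
    pickle.dump(d,open(f'pics/{f}.pkl','wb')); cv2.imwrite(f'pics/{f}.png',d['img'][...,::-1]); return d
def load(f): return pickle.load(open(f'pics/{f}.pkl','rb'))
def pose(d):
    if d.get('R') is not None: return np.array(d['R']),np.array(d['t'])
    T=np.eye(4); T[:3,:3]=cv2.Rodrigues(np.array(d['s']['tool_rot'],float))[0]; T[:3,3]=d['s']['tool_pos']
    M=np.linalg.inv(T@np.array(d['T_tool_cam'])); return M[:3,:3],M[:3,3]
def ray(d,u,v):
    K=np.array(d['intrinsics'],float); R,t=pose(d)
    p=cv2.undistortPoints(np.array([[[u,v]]],float),K,np.array([d['k1'],0,0,0,0.]))[0,0]
    return -R.T@t, R.T@np.array([p[0],p[1],1])
def atz(d,u,v,z):
    o,k=ray(d,u,v); return (o+k*(z-o[2])/k[2]).round(1)
def proj(d,X):
    R,t=pose(d); return cv2.projectPoints(np.array(X,float).reshape(-1,1,3),cv2.Rodrigues(R)[0],t,np.array(d['intrinsics'],float),np.array([d['k1'],0,0,0,0.]))[0][:,0]
E
python3 - <<'E'
from h import *
a=snap('scene','s0');b=snap('top','t0')
cv2.imwrite('pics/b.png',np.vstack([a['img'],b['img']])[...,::-1][:, :]) 
print(r.get_state()['tool_pos'],r.get_state()['tool_rot'])
E
```

```text
[230.46589352 607.2092095  249.10188115] [-5.66603432e-01 -3.08984482e+00  2.64894641e-03]
```

View pics/t0.png

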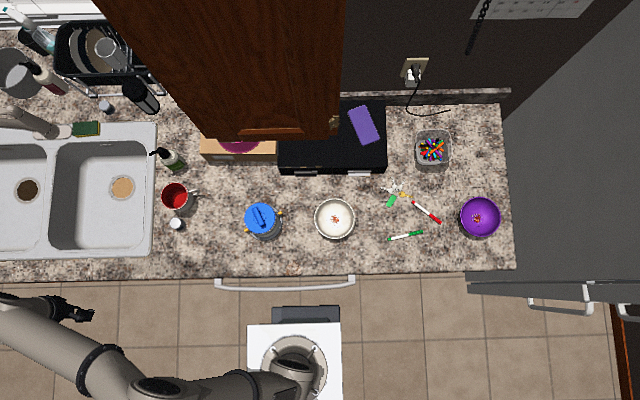

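View pics/s0.png

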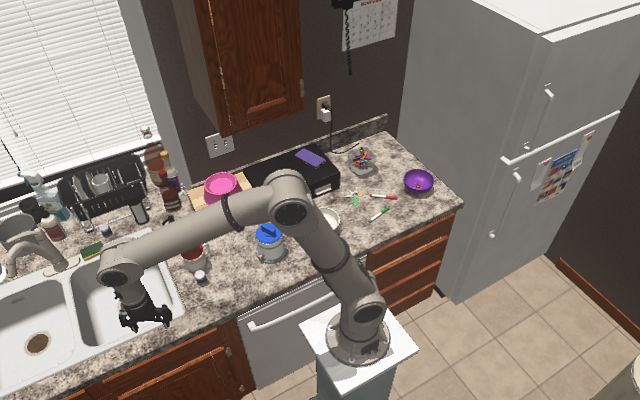

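The top view shows the blue cap at about (261,217), brass stubs at (248,231) and (281,212), the spotted bowl at (334,218), the mug at (176,196) and the tin at (176,223). The cabinet and black box are behind.

```bash
python3 - <<'E'
from h import *
d=load('t0'); im=d['img'].astype(int)
print(-np.array(d['R']).T@d['t'])
m=((im[...,2]>im[...,0]+60)&(im[...,2]>100)); m[:, :235]=0; m[:,300:]=0; m[:190]=0;m[250:]=0
v,u=np.nonzero(m); print(len(u),u.min(),u.max(),v.min(),v.max())
print('cap',atz(d,(u.min()+u.max())/2,(v.min()+v.max())/2,118), atz(d,u.mean(),v.mean(),120))
print('stubs',atz(d,248,231,34),atz(d,281,212,34))
print('bowl',atz(d,334,218.5,57),'mug',atz(d,176,196,94),'tin',atz(d,176,222,51))
c=cv2.resize(d['img'][180:260,150:370],None,fx=3.6,fy=3.6,interpolation=cv2.INTER_CUBIC)
cv2.imwrite('pics/c0.png',c[...,::-1])
E
```

```text
[ 283.28135146 -116.77137482 1538.65657975]
750 244 275 202 233
cap [499.6  97.4 118. ] [499.   98.2 120. ]
stubs [466.4 149.7  34. ] [529.7  35.3  34. ]
bowl [ 498.7 -147.3   57. ] mug [583.8 382.7  94. ] tin [501.7 394.4  51. ]
```

View pics/c0.png

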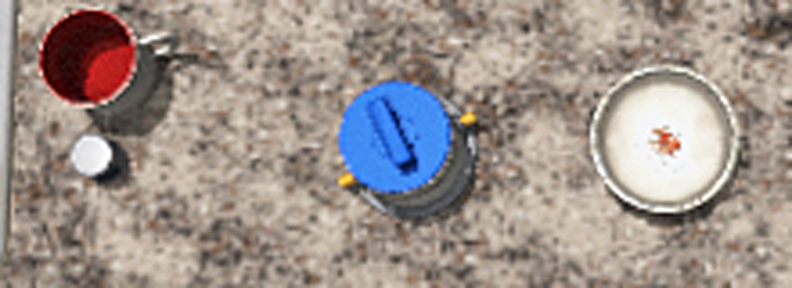

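The crop shows the wing running from about (375,100) to (407,170), so the cap's x axis is at about 25-29° in the world. The fingers should close along about -63°, which needs a turn of about -132° from here.

Call:
play_rows --increments '[[[8.5,1.68,-3.18,0.2,0,0,-8.25],[8.5,1.68,-3.18,0.2,0,0,-8.25],[8.5,1.68,-3.18,0.2,0,0,-8.25],[8.5,1.68,-3.18,0.2,0,0,-8.25],[8.5,1.68,-3.18,0.2,0,0,-8.25],[8.5,1.68,-3.18,0.2,0,0,-8.25],[8.5,1.68,-3.18,0.2,0,0,-8.25],[8.5,1.68,-3.18,0.2,0,0,-8.25]]]'

```text
time: 0.9
tool_pos: [365.3, 351.7, 265.8]
tool_rot: [2.165, 2.277, -0.001]
force: [0.7, -0.5, 0.7]
width: 85.0
gripper_force: 0.0
```

Call:
play_rows --increments '[[[8.5,1.68,-3.18,0,0,0,-8.25],[8.5,1.68,-3.18,0,0,0,-8.25],[8.5,1.68,-3.18,0,0,0,-8.25],[8.5,1.68,-3.18,0,0,0,-8.25],[8.5,1.68,-3.18,0,0,0,-8.25],[8.5,1.68,-3.18,0,0,0,-8.25],[8.5,1.68,-3.18,0,0,0,-8.25],[8.5,1.68,-3.18,0,0,0,-8.25]]]'

```text
time: 1.7
tool_pos: [499.6, 97.6, 265.8]
tool_rot: [-3.055, -0.73, 0.0]
force: [0.9, -1.1, -0.9]
width: 84.9
gripper_force: 0.0
```

Call:
play_rows --increments '[[[8.5,0,0,0,0,0,0],[8.5,0,0,0,0,0,0],[8.5,0,0,0,0,0,0]]]'

```text
time: 2.0
tool_pos: [498.8, 100.3, 265.7]
tool_rot: [-3.052, -0.743, 0.001]
force: [-0.3, 0.0, -1.2]
width: 84.7
gripper_force: 0.0
```

```bash
python3 - <<'E'
from h import *
d=snap('wrist','w0'); s=d['s']
R=cv2.Rodrigues(np.array(s['tool_rot']))[0]
print(s['time'],np.round(s['tool_pos'],1),R.round(3).tolist(),np.degrees(np.arctan2(R[1,1],R[0,1])),np.round(s['joint_pos'],2),np.round(s['force'],1))
E
```

```text
2.0 [498.8 100.3 265.7] [[0.888, 0.46, -0.001], [0.46, -0.888, 0.0], [-0.001, -0.001, -1.0]] -62.62790066523033 [-0.87  0.16  0.66  1.86 -0.11  1.16 -1.27] [-0.3  0.  -1.2]
```

View pics/w0.png

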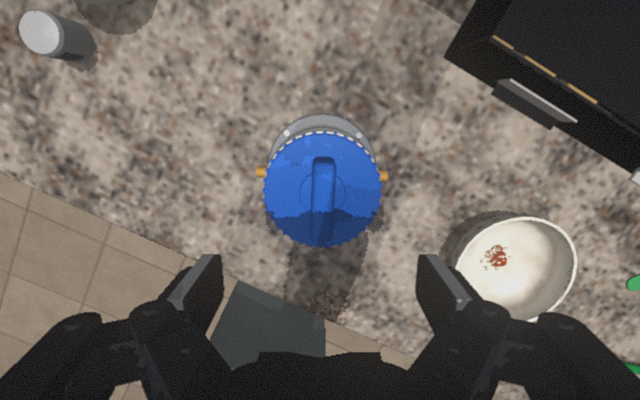

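The wrist view shows the cap disc spanning columns 264–382 and rows 132–247, with the wing upright at column ~323 between rows ~157 and ~225. The stubs are at (261,173) and (384,176).

```bash
python3 - <<'E'
from h import *
d=load('w0')
print('disc',atz(d,323,189.5,117),'L',atz(d,264,190,114),'R',atz(d,382,190,114),'top',atz(d,323,132,114),'bot',atz(d,322,247,114))
a=atz(d,324,160,151);b=atz(d,322,212,151);print('wing',a,b,np.degrees(np.arctan2(*(a-b)[1::-1])))
a=atz(d,261,173,34);b=atz(d,384,176,34);print('stub',a,b,np.degrees(np.arctan2(*(b-a)[1::-1]))+90,(a+b)/2)
for z in (118,151):
  print(z,[ (x,proj(d,[499+x*.888,99+x*.46,z]).round(0).tolist()) for x in(-32,32)])
print('bowl',atz(d,517,268,57))
cv2.imwrite('pics/w0c.png',cv2.resize(d['img'][120:260,250:400],None,fx=4,fy=4,interpolation=cv2.INTER_CUBIC)[...,::-1])
E
```

```text
disc [500.9  97.2 117. ] L [476.3 142.  114. ] R [523.4  51.1 114. ] top [543.6 119.4 114. ] bot [451.8  72.5 114. ]
wing [528.4 111.1 151. ] [492.2  93.9 151. ] 25.41417469890458
stub [467.9 156.1  34. ] [527.4  33.8  34. ] 25.9433193418312 [497.65  94.95  34.  ]
118 [(-32, [[320.0, 226.0]]), (32, [[320.0, 153.0]])]
151 [(-32, [[320.0, 241.0]]), (32, [[320.0, 160.0]])]
bowl [ 507.4 -146.6   57. ]
```

View pics/w0c.png

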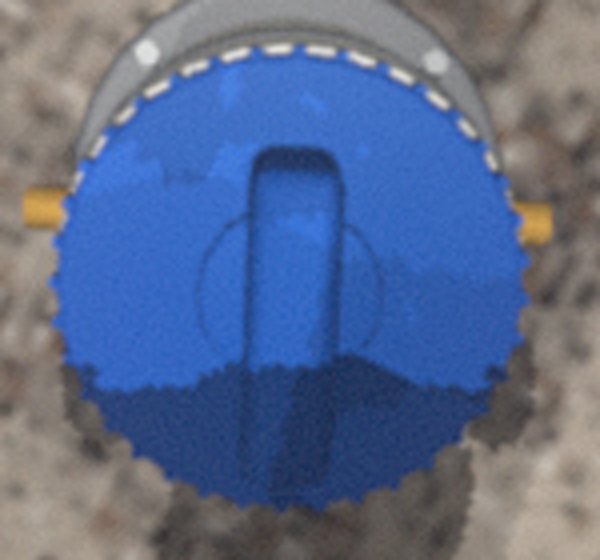

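Wing centre is about (500, 97) at 26°, so I shift by (+1.5, -3) mm, turn -1.5° and descend 124 mm.

Call:
play_rows --increments '[[[8.5,0.15,-0.3,-2,0,0,-1.5],[8.5,0,0,-2,0,0,0],[8.5,0,0,-2,0,0,0],[8.5,0,0,-2,0,0,0],[8.5,0,0,-2,0,0,0],[8.5,0,0,-1.5,0,0,0],[8.5,0,0,-0.9,0,0,0],[8.5,0,0,0,0,0,0]]]'

```text
time: 2.85
tool_pos: [499.8, 96.8, 141.0]
tool_rot: [3.062, 0.702, -0.004]
force: [-0.3, 0.1, 0.3]
width: 85.2
gripper_force: 0.0
```

Call:
play_rows --increments '[[[0.5,0,0,0,0,0,0],[0.5,0,0,0,0,0,0],[0.5,0,0,0,0,0,0],[0.5,0,0,0,0,0,0],[0.5,0,0,0,0,0,0],[0.5,0,0,0,0,0,0],[0.5,0,0,0,0,0,0],[0.5,0,0,0,0,0,0]]]'

```text
time: 3.65
tool_pos: [500.5, 97.9, 142.8]
tool_rot: [-3.059, -0.7, 0.001]
force: [-4.0, 3.4, 5.2]
width: 16.8
gripper_force: 59.3
```

```bash
python3 -c "
from cell import r
print(r.get_state())"
```

```text
{'time': 3.65, 'joint_pos': array([-0.79856267,  0.31663073,  0.62534737,  1.99681568, -0.23894813,
        0.89980903, -1.1680362 ]), 'dq': array([-6.50956003e-04, -9.28120276e-04, -2.81481054e-04, -9.83245767e-05,
        9.47016161e-04,  9.54396167e-04,  5.00761266e-04]), 'effort': array([  1.96237631, -29.73054171,   6.59758553, -19.95508969,
         0.89305546,  -0.93168251,   0.09450357]), 'tool_pos': array([500.49438537,  97.89564187, 142.76689517]), 'tool_rot': array([-3.05947433e+00, -6.99500722e-01,  7.93881986e-04]), 'force': array([-3.98605475,  3.40143172,  5.19225156]), 'wrist_torque': array([ 0.59111405,  0.58656728, -0.12553575]), 'gripper_force': 59.31060612201691, 'width': 16.761802133805187}
```

Gripped (width ~17 mm). Now a small test turn: counter-clockwise +10°.

Call:
play_rows --increments '[[[0.5,0,0,0,0,0,3],[0.5,0,0,0,0,0,3],[0.5,0,0,0,0,0,3],[0.5,0,0,0,0,0,3],[0.5,0,0,0,0,0,0],[0.5,0,0,0,0,0,0]]]'

```text
time: 4.25
tool_pos: [500.0, 97.7, 142.8]
tool_rot: [-2.97, -1.009, 0.002]
force: [-4.7, 3.9, 6.5]
width: 16.7
gripper_force: 60.6
```

```bash
cat > st.py <<'E'
from h import *
s=r.get_state();R=cv2.Rodrigues(np.array(s['tool_rot']))[0]
print(s['time'],np.round(s['tool_pos'],1),'yaw',np.degrees(np.arctan2(R[1,0],R[0,0])).round(2),'tilt',np.degrees(np.arccos(-R[2,2])).round(2),'F',np.round(s['force'],1),'M',np.round(s['wrist_torque'],2),round(s['width'],1),np.round(s['joint_pos'],2))
E
python3 st.py
```

```text
4.25 [500.   97.7 142.8] yaw 37.54 tilt 0.27 F [-4.7  3.9  6.5] M [ 0.58  0.84 -0.84] 16.7 [-0.76  0.31  0.58  2.   -0.22  0.9  -0.98]
```

```bash
python3 -c "
from h import *
snap('wrist','w1')"
```

```text
(no output)
```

View pics/w1.png

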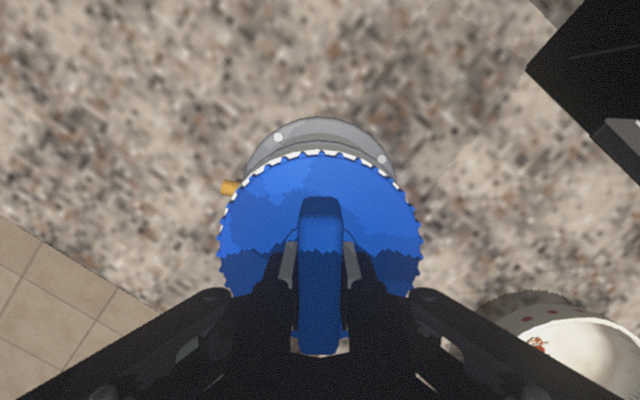

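The wing (columns 300–342, rows 197–353) still looks vertical, so this doesn't settle it. The torque rose to 0.84 N m, which suggests a stop. I'll test the other way and compare.

Call:
play_rows --increments '[[[0.5,0,0,0,0,0,-4],[0.5,0,0,0,0,0,-4],[0.5,0,0,0,0,0,-4],[0.5,0,0,0,0,0,-4],[0.5,0,0,0,0,0,-4],[0.5,0,0,0,0,0,-4],[0.5,0,0,0,0,0,0],[0.5,0,0,0,0,0,0]]]'

```text
time: 5.1
tool_pos: [500.8, 97.9, 142.8]
tool_rot: [-3.116, -0.377, 0.0]
force: [-2.1, 3.3, 5.2]
width: 17.1
gripper_force: 59.2
```

```bash
python3 st.py
```

```text
5.1 [500.8  97.9 142.8] yaw 13.78 tilt 0.16 F [-2.1  3.3  5.2] M [ 0.58  0.47 -0.01] 17.1 [-0.83  0.33  0.67  2.   -0.26  0.9  -1.36]
```

Clockwise is free (torque ≈ 0). Continuing to about 75° from home.

Call:
play_rows --increments '[[[0.5,0,0,0,0,0,-6],[0.5,0,0,0,0,0,-6],[0.5,0,0,0,0,0,-6],[0.5,0,0,0,0,0,-6],[0.5,0,0,0,0,0,-6],[0.5,0,0,0,0,0,-6],[0.5,0,0,0,0,0,-6],[0.5,0,0,0,0,0,-6]]]'

```text
time: 5.9
tool_pos: [500.6, 97.4, 142.8]
tool_rot: [-2.999, 0.928, 0.003]
force: [-4.4, 1.7, 6.7]
width: 17.2
gripper_force: 59.4
```

Call:
play_rows --increments '[[[0.5,0,0,0,0,0,-6],[0.5,0,0,0,0,0,-6],[0.5,0,0,0,0,0,-4],[0.5,0,0,0,0,0,0],[0.5,0,0,0,0,0,0],[0.5,0,0,0,0,0,0]]]'

```text
time: 6.5
tool_pos: [500.3, 97.2, 142.8]
tool_rot: [-2.844, 1.333, 0.005]
force: [-5.3, 2.6, 8.6]
width: 17.0
gripper_force: 59.7
```

```bash
python3 -c "
from h import *
snap('wrist','w2')"; python3 st.py
```

```text
6.55 [500.3  97.2 142.8] yaw -50.22 tilt 0.19 F [-5.   1.6  9.1] M [0.4  0.78 0.02] 17.3 [-1.03  0.41  0.94  2.   -0.41  0.93 -2.33]
```

View pics/w2.png

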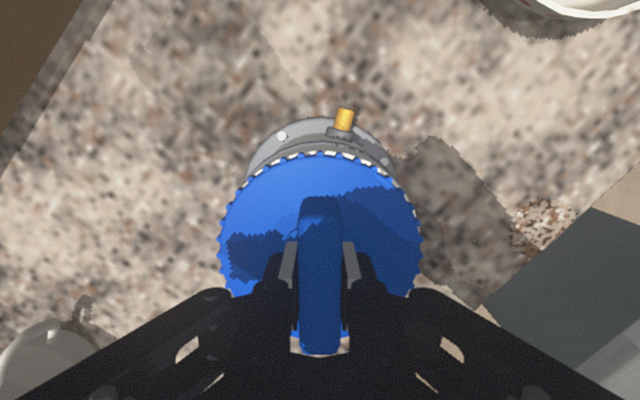

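The wing (columns 299–342) is still vertical between the pads, and a stub is now ahead at (345,118), so the cap has turned about 75°. Next is the lift, slow at first.

Call:
play_rows --increments '[[[0.5,0,0,0.5,0,0,0],[0.5,0,0,0.5,0,0,0],[0.5,0,0,0.5,0,0,0],[0.5,0,0,0.5,0,0,0],[0.5,0,0,0,0,0,0]]]'

```text
time: 7.05
tool_pos: [501.6, 95.9, 162.8]
tool_rot: [-2.843, 1.334, -0.002]
force: [-0.1, -0.1, -1.9]
width: 17.1
gripper_force: 58.6
```

```bash
python3 st.py
```

```text
7.05 [501.6  95.9 162.8] yaw -50.29 tilt 0.08 F [-0.1 -0.1 -1.9] M [-0.05  0.01  0.03] 17.1 [-1.06  0.38  0.97  1.98 -0.38  0.97 -2.35]
```

Call:
play_rows --increments '[[[0.5,0,0,1,0,0,0],[0.5,0,0,1,0,0,0],[0.5,0,0,1,0,0,0],[0.5,0,0,1,0,0,0],[0.5,0,0,1,0,0,0],[0.5,0,0,1,0,0,0],[0.5,0,0,1,0,0,0],[0.5,0,0,0,0,0,0]]]'

```text
time: 7.85
tool_pos: [502.0, 96.1, 233.6]
tool_rot: [-2.842, 1.333, -0.003]
force: [-0.0, 0.3, -1.8]
width: 16.6
gripper_force: 58.7
```

Call:
play_rows --increments '[[[0.5,0,-2,0,0,0,0],[0.5,0,-4,0,0,0,0],[0.5,0,-4,0,0,0,0],[0.5,0,-4,0,0,0,0],[0.5,0,-4,0,0,0,0],[0.5,0,-3,0,0,0,0],[0.5,0,-2,0,0,0,0],[0.5,0,-1.3,0,0,0,0]]]'

```text
time: 8.65
tool_pos: [500.2, -149.4, 231.9]
tool_rot: [2.841, -1.339, -0.0]
force: [-0.1, -0.1, -1.7]
width: 17.2
gripper_force: 58.7
```

Call:
play_rows --increments '[[[0.5,0,0,-1,0,0,0],[0.5,0,0,-1,0,0,0],[0.5,0,0,-1,0,0,0],[0.5,0,0,-1,0,0,0],[0.5,0,0,0,0,0,0],[0.5,0,0,0,0,0,0],[0.5,0,0,0,0,0,0],[0.5,0,0,0,0,0,0]]]'

```text
time: 9.45
tool_pos: [501.3, -147.1, 192.5]
tool_rot: [-2.844, 1.334, -0.001]
force: [0.3, 0.5, -2.1]
width: 16.9
gripper_force: 58.6
```

```bash
python3 st.py; python3 -c "
from h import *
d=snap('top','t1');e=load('t0')
im=np.vstack([e['img'][170:260,150:370],d['img'][170:260,150:370]])
cv2.imwrite('pics/t1c.png',cv2.resize(im,None,fx=3,fy=3)[...,::-1])"
```

```text
9.45 [ 501.3 -147.1  192.5] yaw -50.28 tilt 0.05 F [ 0.3  0.5 -2.1] M [-0.02  0.04 -0.03] 16.9 [-0.61  0.38  1.02  1.93 -0.37  1.04 -1.88]
```

View pics/t1c.png

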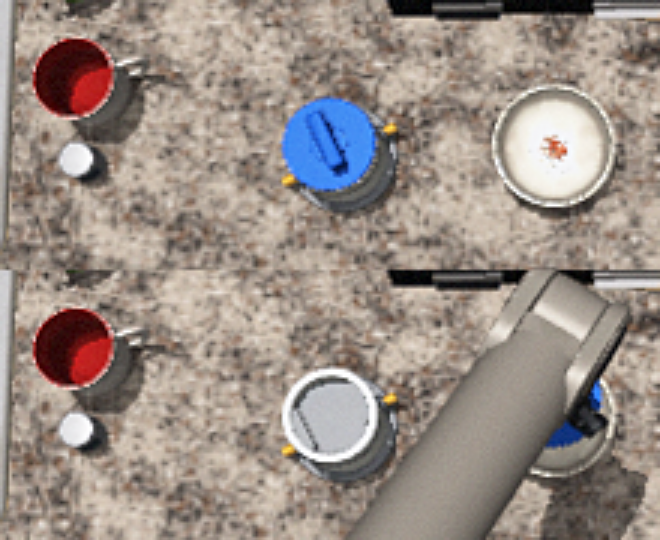

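The filter is open, the mug and tin haven't moved, and the cap is over the bowl (crop ~(580,420)). It is gripped, level and still, so I'm handing in.

```bash
python3 -c "
from cell import r
print(r.close_job())"
```

```text
the job is handed in; nothing more can be done
None
```

I unscrewed the cap clockwise (the thread is reversed), lifted it off and handed in at 9.5 s with it gripped, level and still about 100 mm above the bowl's rim; the mug and tin are unmoved, the bowl showed no sign of moving, and no verdict was returned.

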